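Unpin the glue clamp and hold it three clicks tight

ROBOT

A 6-joint arm with a two-finger parallel gripper is mounted at the origin on the work surface. World frame = base frame: x ahead of the robot, y to its left, z up, the work surface at z = 0. Lengths are in m, angles in rad, forces in N, time in s.
With the tool pointing down it reaches from about 0.25 to 0.85 m from the base axis. Payload 12.5 kg.
Tool frame: the origin (TCP) lies on the centre line of the jaws, within the pads' length; the fingertips stand finger_overhang ahead of it and the grasp point (between the pads) is the TCP (finger_overhang is the distance from the TCP to the fingertips, in m); z points along the fingers, y is the line along which they close (so a half turn about z gives the same grasp; the last joint's range is limited). The gripper opens to 93 mm and grips with 3 to 60 N. Pads are 15 mm wide; open, the fingers measure 128 mm over their backs; the gripper's body (75 mm by 188 mm) begins 65 mm behind the grasp point.
Start: joints at [1.022, 0.351, 1.652, -0, 1.139, -0.085], TCP at [0.246, 0.492, 0.238] pointing down, gripper open.
Joint ranges: [-2.75, 2.75], [-0.79, 2.1], [0.01, 2.65], [-1.57, 4.71], [0.07, 3.14], [-2.87, 2.87]. Speed limits (rad/s): [2.22, 2.22, 2.79, 3.14, 3.14, 3.14].

INTERFACE

Orientations are given as a 3x3 rotation matrix whose columns are the frame's x, y, z axes.
In Python, from cell import observe, snapshot, finish_job, finger_overhang gives the robot as it stands.
- The arm moves only by the tool drive_tool, never from a script. Its argument "deltas" is one flat list of numbers, 6 for each row, row after row: the shift along the world's x, y, z in cm, then the turn, a rotation vector about the world's x, y, z in degrees. In form: [x, y, z, ax, ay, az, x, y, z, ax, ay, az, ...]. A call has 1 to 12 rows; each row shifts and turns the commanded pose from where the row before left it; what a row does not reach is not made up. A row lasts 1/8 s, in which the tool goes at most 62.5 mm and 10.7 degrees, less where a joint would pass 70% of its speed; a pose out of reach is approached as far as the arm can. A call with a gripper value outside its range is refused whole. "jaw" is the opening, from 0 (shut) to 1 (fully open), set as the call begins (left out, the last holds). The fingers move at their own pace and stop on an object; the grip force is fixed at half the most. Time passes only in rows, so rows that do not move let the fingers close. It gives the time, the measured TCP pose, the force, the opening and the grip force at its end, in the units of the state.
- observe(): the state, without advancing time (a new reading comes with each control period).
- snapshot(name): name is "scene" or "side" or "wrist"; returns a dict with "frame" (420x560x3 uint8, red, green, blue), "camera_matrix" (3x3 intrinsics, pixels), "T" (4x4, takes a point from camera to world coordinates); the wrist camera has in their place "T_tool_cam" (4x4, takes a point from camera to tool coordinates, whose origin is the TCP and whose axes are the flange's). Camera axes: x right, y down, z forward; pixel columns grow to the right and rows downward; lengths in m; the calibration is good to about 2 mm. A picture is of the moment at which its call begins: read the wrist's pose just before it. There is no depth.
- finish_job(): hands the job in; it is judged then, once.
The state is a dict: "t": time; "joint_positions": joint angles; "joint_vel": joint speeds; "tau": joint torques, N m; "position": TCP position; "tool_rot": TCP orientation; "contact_force": force on the tool from outside, world axes, zero at the start; "torque": the same for the moment, N m; "opening": finger opening in m; "gripper_force": force on a finger pad.
Only numpy, scipy, OpenCV 4.12 (cv2) and the standard library are available. Lean on these libraries where they do the work, as an engineer would, in place of code of your own. Each camera call takes 0.05 s, during which the arm holds its last target. There are 200 camera calls.

TASK

Draw the red-handled lock pin up out of its bore in the green glue clamp and park it upright, collar down flat, in the open-sided notch of the yellow block, and let go of it. Then push the clamp's lever round by its black handle, past where the pin stood and through its loose travel, until you have felt exactly three clicks, never a fourth; the lever springs back if released, so finish while still holding it at the third click with your fingers. Leave the other things on the bench where they are.

Things in the scene. Friction and masses are not known exactly. Their poses are not given: they have to be found in the camera images.
- clamp: Green bench clamp fixed to the bench, turned up to 20 degrees. Origin: on the bench, under the lever's vertical pivot; z up. Base plate 4 mm thick, x -115 to 160 mm, y -135 to 135 mm. Jaws and boards being glued at +x, up to 72 mm high. At lever angle 0 the lever points along -x (roughly at the robot); the angle grows counter-clockwise from above: handle from -x towards -y.
- bore_mouth (a point): Top centre of the vertical bore the pin starts in, at (-83, -17) mm from the clamp's origin: 11 mm wide, over 30 mm deep, in a dark steel block 36 x 36 mm, 34 mm high. The pin in it stops the lever at angle 0.
- pin_center (a point): Point half-way up the loose lock pin, on its axis (z). The pin is 90 mm long, 80 g: shank 10 mm wide (lowest 30 mm), collar 26 mm wide (30 to 34 mm above the foot), then a round red handle 16 mm wide to the top (from 11 mm below to 45 mm above this point). Seated in bore or notch its collar lies on the block's top and this point is 49 mm above the bench, 15 mm above the block.
- pin: The same pin; origin at the centre of its foot.
- notch_seat (a point): Parking notch, axes as the clamp's: place for the pin's axis, at the top of the yellow block (34 mm above the bench, 50 x 44 mm in x, y), at (-40, 100) mm from the clamp's origin. Vertical slot 14 mm wide in x, 30 mm deep to the base plate, open at the top and to +y; closed end 7 mm to -y of this point, open face 17 mm to +y. The pin can be lowered in from above.
- lever: The lever: steel bar 18 mm wide, 42 to 54 mm above the bench; origin on the bench under the pivot, its -x axis points along the lever to the handle. It starts 0.1 to 0.45 rad short of angle 0 and swings loosely (under 1 N at the handle), staying where left, until at an angle of 0.03 to 0.25 (different each time) it takes the click wheel along.
- lever_grip (a point): Point on the axis of the lever's upright round black handle: 20 mm wide, 150 mm from the pivot, from 54 to 114 mm above the bench, this point at 92 mm. It can be pinched or pushed from above; it does not spin, but may slip round between the fingers.
- pivot_top (a point): Top of the lever's pivot, 56 mm above the bench, over the clamp's origin. Feel at the handle once the wheel is taken along: a sawtooth. The push is hardest (9 N or so, slightly more each click) at the start of each click, eases by some 5 to 6 N as the tooth is passed, then jumps up again as it falls in: that jump ends one click and begins the next.
- click_wheel (a joint): Turn (rad) of the toothed wheel under the lever: 0 at rest, then growing with the lever, one click per 0.24 (36 mm at the handle). A spring turns it back to 0 whenever the lever is let go. Click n falls in at n x 0.24, so the third at 0.72; the crest of the fourth tooth is at 0.84. The jaw moves 2 mm per click.
- glue_bottle: Bystander, leave alone: yellow glue bottle with orange cap, 56 mm across, 150 mm tall.
- paint_can: Bystander, leave alone: steel paint can with blue band, 84 mm across, 100 mm tall.
- mug: Bystander, leave alone: blue mug, 80 mm across, 90 mm tall.
- tape_measure: Bystander, leave alone: yellow and black tape measure, 66 x 36 x 62 mm.
- screwdriver: Bystander, leave alone: screwdriver lying on the bench.
- screw_tin: Bystander, leave alone: aluminium tin, 60 mm across, 42 mm tall, beside the clamp.
- offcut: Bystander, leave alone: light wood offcut 110 x 45 x 20 mm, beside the clamp.
Not all that is in view belongs to the job. Leave any blue or turquoise look-alike of the pin alone.

How it is judged:
On the way, in this order (a step that is already met when the one before it is completed fails the run):
1. the pin stands parked in the notch, let go (x of pin_center in the frame of notch_seat between -0.006 and 0.006 m and y of pin_center in the frame of notch_seat between -0.006 and 0.009 m and z of pin_center in the frame of notch_seat between 0.01 and 0.0185 m and angle between pin_center's own z axis and vertical below 0.12 rad and not (contact force between the fingers and pin above 0.05 N)), for 0.2 s.
2. the wheel has been advanced to its third click (value of joint click_wheel between 0.6 and 0.82 rad), for 0.2 s.
At the end, for the whole second after the job is handed in: Pin untouched, upright (7 deg) in the notch, within 6 mm of the seat (9 mm to the open side), collar on the block; click wheel still between 0.60 and 0.82 rad (third click), held by fingers pressing the lever with over 1 N (all of step 1 and all of step 2 and contact force between the fingers and lever above 1 N and velocity of joint click_wheel between -0.15 and 0.15 rad/s); the arm keeps its last pose, push and grip.
It fails at once if the wheel goes on to a fourth click (beyond 0.84 rad) (value of joint click_wheel above 0.84 rad).
It fails at once if a bystander is shifted by more than 40 mm (distance of any of glue_bottle, paint_can, mug, tape_measure, screwdriver, screw_tin, offcut from where it was at the start of the episode above 0.04 m).
It also fails if it takes over 62 s, if anything falls off the work surface, if the arm or the gripper's body presses on something with over 40 N, if the wrist force passes 120 N, or if a joint passes its speed limit or range.

## Working session

There is one attempt and no reset: what is moved stays moved. The work goes in short steps, Python scripts to look and compute and a tool call to move; the robot and the scene stay as the last step left them, time stands still between calls to the robot, and variables do not carry over. Pictures are saved under pics/ and viewed, at most 10 in all, crops included, and the job is handed in when it is done.

Besides the shell and the picture viewer there is one more tool, called after ">>>" as name(argument=value, ...), one argument or row to a line, values as JSON. drive_tool: Moves the arm, as the interface text tells. Its arguments: {"type":"object","properties":{"deltas":{"type":"array","items":{"type":"number"}},"jaw":{"type":"number"}},"required":["deltas"]}

```bash
mkdir -p pics; ls; cat > h.py <<'E'
import numpy as np, cv2
from cell import observe, snapshot, finish_job, finger_overhang
def snap(n,f):
    s=observe(); d=snapshot(n); cv2.imwrite(f,d["frame"][:,:,::-1])
    if n=="wrist":
        T=np.eye(4);T[:3,:3]=np.array(s["tool_rot"]);T[:3,3]=s["position"]; d["T"]=T@np.array(d["T_tool_cam"])
    np.savez(f[:-4]+".npz",K=d["camera_matrix"],T=d["T"],f=d["frame"]); return d
def load(f): return dict(np.load(f))
def onz(K,T,uv,z):
    r=T[:3,:3]@np.linalg.solve(K,[uv[0],uv[1],1.]); c=T[:3,3]; return c+r*(z-c[2])/r[2]
def proj(K,T,p):
    q=K@(T[:3,:3].T@(np.array(p)-T[:3,3])); return q[:2]/q[2]
E
python3 - <<'E'
from h import *
print(finger_overhang); s=observe(); print(s["t"],s["position"],s["tool_rot"],s["contact_force"])
a=snap("scene","pics/scene.png");b=snap("side","pics/side.png");c=snap("wrist","pics/w0.png")
print(a["T"],b["T"],c["T"],c["T_tool_cam"],a["camera_matrix"])
E
```

```text
pics
0.019
0.0 [0.24585824 0.49162949 0.23709827] [[-8.94352029e-01  4.47363458e-01 -6.20650698e-04]
 [ 4.47363877e-01  8.94351461e-01 -1.01296327e-03]
 [ 1.01917109e-04 -1.18360245e-03 -9.99999294e-01]] [-0.57639343  0.20747582  0.43049279]
[[-0.67196822  0.57520568 -0.46647308  1.14573912]
 [ 0.74039846  0.53573226 -0.40595697  0.50392417]
 [ 0.01639593 -0.61816614 -0.78587645  1.09641283]
 [ 0.          0.          0.          1.        ]] [[ 8.22085086e-01 -3.17972169e-01  4.72302668e-01  6.24236925e-02]
 [-5.69364188e-01 -4.60170922e-01  6.81224738e-01 -7.06398927e-01]
 [ 7.29446140e-04 -8.28936923e-01 -5.59341618e-01  6.57642839e-01]
 [ 0.00000000e+00  0.00000000e+00  0.00000000e+00  1.00000000e+00]] [[ 4.47952919e-01  8.67407753e-01  2.16660961e-01  1.86500295e-01]
 [ 8.94057138e-01 -4.34565323e-01 -1.08695976e-01  5.22686940e-01]
 [-1.30392243e-04  2.42397958e-01 -9.70176898e-01  3.84432195e-01]
 [ 0.00000000e+00  0.00000000e+00  0.00000000e+00  1.00000000e+00]] [[-6.69681277e-04 -9.70158512e-01 -2.42470645e-01  6.69967119e-02]
 [ 9.99999388e-01 -8.63101740e-04  6.91484253e-04  1.01826957e-03]
 [-8.80126169e-04 -2.42470033e-01  9.70158497e-01 -1.47275883e-01]
 [ 0.00000000e+00  0.00000000e+00  0.00000000e+00  1.00000000e+00]] [[546.09219611   0.         284.42889914]
 [  0.         546.09219611 207.30279968]
 [  0.           0.           1.        ]]
```

View pics/scene.png

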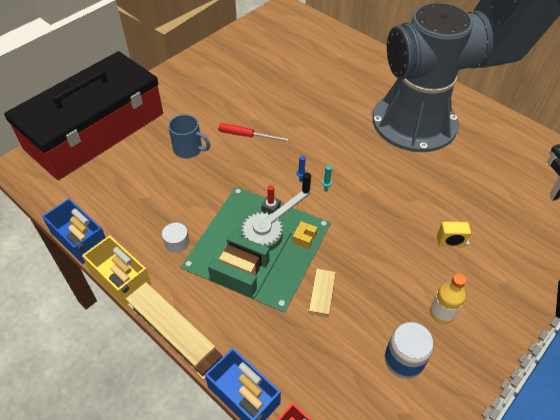

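View pics/side.png

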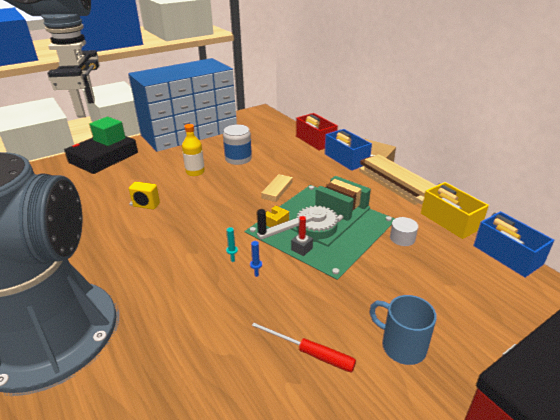

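The scene view shows the red pin at (270,195), the black handle at (306,183), the notch block at (305,234), and blue/turquoise look-alikes at (302,168) and (327,178). In the side view the pin is at (302,230) and the handle at (262,222).

```bash
python3 - <<'E'
from h import *
def tri(a,ua,b,ub):
    A=[];B=[]
    for d,u in((a,ua),(b,ub)):
        r=d["T"][:3,:3]@np.linalg.solve(d["K"],[u[0],u[1],1.]); r/=np.linalg.norm(r);P=np.eye(3)-np.outer(r,r)
        A.append(P);B.append(P@d["T"][:3,3])
    p,res,_,_=np.linalg.lstsq(np.vstack(A),np.hstack(B),rcond=None); return p,res
a=load("pics/scene.npz");b=load("pics/side.npz")
def cent(d,fn,box):
    hsv=cv2.cvtColor(d["f"],cv2.COLOR_RGB2HSV).astype(int); m=fn(hsv)
    x0,y0,x1,y1=box; z=np.zeros_like(m);z[y0:y1,x0:x1]=m[y0:y1,x0:x1]
    v,u=np.nonzero(z);return np.array([u.mean(),v.mean()]),len(u),(u.min(),v.min(),u.max(),v.max())
red=lambda h:((h[...,0]<8)|(h[...,0]>172))&(h[...,1]>150)&(h[...,2]>70)
blk=lambda h:(h[...,2]<50)
yel=lambda h:(h[...,0]>18)&(h[...,0]<32)&(h[...,1]>170)&(h[...,2]>90)
for n,f,ba,bb in(("pin",red,(255,175,285,215),(290,205,315,250)),("handle",blk,(298,165,318,198),(252,200,272,240)),("notch",yel,(285,215,325,250),(262,200,292,226))):
    ca=cent(a,f,ba);cb=cent(b,f,bb);print(n,ca,cb,tri(a,ca[0],b,cb[0]))
for d in(a,b):
    hsv=cv2.cvtColor(d["f"],cv2.COLOR_RGB2HSV)
    m=cv2.inRange(hsv,(65,80,30),(92,255,255)); m=cv2.morphologyEx(m,cv2.MORPH_OPEN,np.ones((3,3)))
    c=max(cv2.findContours(m,0,2)[0],key=cv2.contourArea)[:,0]
    q=np.array([onz(d["K"],d["T"],u,.004)[:2] for u in c],np.float32)
    ap=cv2.approxPolyDP(cv2.convexHull(c),6,True)[:,0]
    print([ (tuple(u),onz(d["K"],d["T"],u,.004)[:2].round(4)) for u in ap], cv2.minAreaRect(q*1000))
E
```

```text
pin (array([270.41, 193.39]), 100, (np.int64(268), np.int64(185), np.int64(273), np.int64(202))) (array([302.04511278, 227.08270677]), 133, (np.int64(299), np.int64(216), np.int64(305), np.int64(238))) (array([ 0.52708921, -0.08240368,  0.06741827]), array([2.02514493e-06]))
handle (array([306.06015038, 182.22556391]), 133, (np.int64(303), np.int64(173), np.int64(310), np.int64(192))) (array([261.41176471, 221.61176471]), 170, (np.int64(258), np.int64(210), np.int64(265), np.int64(233))) (array([ 0.45204826, -0.03323165,  0.08428823]), array([2.68779741e-06]))
notch (array([304.12745098, 234.68872549]), 408, (np.int64(293), np.int64(222), np.int64(316), np.int64(248))) (array([276.24855491, 215.84104046]), 346, (np.int64(265), np.int64(206), np.int64(288), np.int64(225))) (array([0.53805566, 0.03952843, 0.02146397]), array([7.93490014e-07]))
[((np.int32(232), np.int32(192)), array([ 0.5527, -0.194 ])), ((np.int32(244), np.int32(190)), array([ 0.5267, -0.1761])), ((np.int32(326), np.int32(227)), array([0.4731, 0.0568])), ((np.int32(285), np.int32(310)), array([0.711 , 0.1353])), ((np.int32(188), np.int32(270)), array([ 0.7877, -0.0999])), ((np.int32(188), np.int32(256)), array([ 0.7619, -0.129 ]))] ((624.3775634765625, -31.821929931640625), (272.2430725097656, 268.14300537109375), 17.26319122314453)
[((np.int32(391), np.int32(221)), array([ 0.7761, -0.1227])), ((np.int32(338), np.int32(277)), array([ 0.5375, -0.2016])), ((np.int32(264), np.int32(241)), array([ 0.4721, -0.009 ])), ((np.int32(282), np.int32(205)), array([0.5909, 0.0918])), ((np.int32(306), np.int32(188)), array([0.6933, 0.1237])), ((np.int32(366), np.int32(187)), array([0.8352, 0.0321]))] ((664.36083984375, -23.872406005859375), (359.55950927734375, 266.2939453125), 17.23957633972168)
```

>>> drive_tool(
  deltas=[2.34,-4.78,-0.2,0,0,-3.83,2.34,-4.78,-0.2,0,0,-3.83,2.34,-4.78,-0.2,0,0,-3.83,2.34,-4.78,-0.2,0,0,-3.83,2.34,-4.78,-0.2,0,0,-3.83,2.34,-4.78,-0.2,0,0,-3.83,2.34,-4.78,-0.2,0,0,-3.83,2.34,-4.78,-0.2,0,0,-3.83,2.34,-4.78,-0.2,0,0,-3.83,2.34,-4.78,-0.2,0,0,-3.83,2.34,-4.78,-0.2,0,0,-3.83,2.34,-4.78,-0.2,0,0,-3.83],
  jaw=0.55,
)

```text
t: 1.65
position: [0.5273, -0.0834, 0.2134]
tool_rot: [[-0.298, 0.955, -0.0], [0.955, 0.298, 0.0], [0.0, -0.0, -1.0]]
contact_force: [0.9, 1.3, 0.7]
opening: 0.0511
gripper_force: 0.0
```

>>> drive_tool(
  deltas=[0,0,0,0,0,0,0,0,0,0,0,0],
)

```text
t: 1.9
position: [0.5263, -0.0813, 0.2133]
tool_rot: [[-0.3, 0.954, -0.001], [0.954, 0.3, 0.0], [0.001, -0.001, -1.0]]
contact_force: [0.3, 0.2, -0.0]
opening: 0.0512
gripper_force: 0.0
```

```bash
python3 - <<'E'
from h import *
d=snap("wrist","pics/w1.png");s=observe();print(s["t"],s["position"],s["tool_rot"],s["joint_positions"],d["T"][:3,3])
print(proj(d["camera_matrix"],d["T"],[.527,-.082,.094]))
E
```

```text
1.95 [ 0.52629733 -0.08086228  0.21347206] [[-3.01189925e-01  9.53563904e-01 -7.14133499e-04]
 [ 9.53564031e-01  3.01190202e-01  3.17002837e-04]
 [ 5.17372475e-04 -5.85493958e-04 -9.99999695e-01]] [-2.39958676e-01  3.46581996e-01  1.72253082e+00  1.57264710e-04
  1.07324885e+00 -5.45974260e-01] [ 0.50670676 -0.01659812  0.36061659]
[279.12623769 211.70551505]
```

View pics/w1.png

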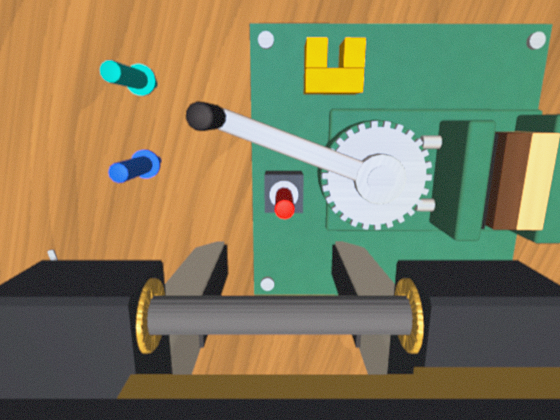

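The wrist view shows the pin's red top at (284,207), collar at (284,193), notch slot at about (336,52), handle top at (205,116) and pivot at (381,179).

```bash
python3 - <<'E'
from h import *
d=load("pics/w1.npz");K,T=d["K"],d["T"];hsv=cv2.cvtColor(d["f"],cv2.COLOR_RGB2HSV)
m=cv2.inRange(hsv,(0,180,90),(8,255,255))|cv2.inRange(hsv,(172,180,90),(180,255,255)); m[:, :260]=0;m[:,310:]=0
c=max(cv2.findContours(m,0,2)[0],key=cv2.contourArea); print("red",cv2.boundingRect(c))
x,y,w,h=cv2.boundingRect(c); bot=(x+w/2-.5,y+h-w/2-.5); print("pin top",bot,onz(K,T,bot,.094))
hm=cv2.inRange(hsv,(0,0,120),(180,60,255)); hm[:, :268]=0;hm[:,300:]=0;hm[:165]=0;hm[215:]=0
v,u=np.nonzero(hm); print("collar",u.min(),u.max(),v.min(),v.max(),onz(K,T,((u.min()+u.max())/2,v.min()+(u.max()-u.min())/2),.038))
ym=cv2.inRange(hsv,(20,170,60),(32,255,255)); ym[:, :290]=0;ym[:,380:]=0;ym[120:]=0
for r in range(34,98,4):
    e=np.nonzero(np.diff((ym[r]>0).astype(int)))[0]; print(r,e,end=';')
bt=(cv2.inRange(hsv,(20,170,215),(32,255,255))); bt[:, :290]=0;bt[:,380:]=0;bt[120:]=0
v,u=np.nonzero(ym);print("blk",u.min(),u.max(),v.min(),v.max())
for r in (42,50,58,64):
    e=np.nonzero(np.diff((ym[r]>0).astype(int)))[0]
    if len(e)>=4: print(onz(K,T,((e[1]+e[2])/2+.5,r),.034), onz(K,T,((e[0]+e[3])/2+.5,r),.034))
print("piv",onz(K,T,(381,179),.056),"handle",onz(K,T,(205,116),.114))
for p in((265,39),(537,40),(267,285)): print("bolt",onz(K,T,p,.005))
o=np.array([.6013,-.0416]);a=np.deg2rad(17.3);R=np.array([[np.cos(a),-np.sin(a)],[np.sin(a),np.cos(a)]])
for q in((-40,100,34),(-47,117,34),(-33,117,34),(-47,93,34),(-33,93,34),(-83,-17,94),(0,0,56)):
    w=o+R@(np.array(q[:2])/1000); print(q,w,proj(K,T,[*w,q[2]/1000]))
E
```

```text
red (275, 189, 19, 30)
pin top (284.0, 209.0) [ 0.52991296 -0.07884749  0.094     ]
collar 268 299 176 214 [ 0.52936463 -0.07635931  0.038     ]
34 [];38 [306 326 344 365];42 [305 327 342 365];46 [304 326 339 364];50 [304 326 339 364];54 [304 326 339 364];58 [304 326 338 364];62 [304 326 338 364];66 [304 326 338 363];70 [304 363];74 [304 363];78 [304 363];82 [303 362];86 [304 362];90 [303 362];94 [];blk 304 365 37 93
[0.53224549 0.05759463 0.034     ] [0.53264572 0.05772035 0.034     ]
[0.53272668 0.05121336 0.034     ] [0.53393335 0.05159241 0.034     ]
[0.53442539 0.04514912 0.034     ] [0.53604234 0.04565707 0.034     ]
[0.53601496 0.04065653 0.034     ] [0.537638   0.04116641 0.034     ]
piv [ 0.60434718 -0.03765569  0.056     ] handle [ 0.4588584  -0.02925138  0.114     ]
bolt [0.47276815 0.04743547 0.005     ]
bolt [0.70975082 0.12099611 0.005     ]
bolt [ 0.54571704 -0.18539458  0.005     ]
(-40, 100, 34) [0.53337208 0.04198108] [330.08489743  61.41560596]
(-47, 117, 34) [0.52163338 0.05613039] [322.47191829  39.69603261]
(-33, 117, 34) [0.53500003 0.06029364] [339.18003439  39.73993709]
(-47, 93, 34) [0.52877038 0.03321614] [321.58885307  70.16015316]
(-33, 93, 34) [0.54213703 0.03737938] [337.9819883   70.20281344]
(-83, -17, 94) [ 0.52711023 -0.08251305] [279.06283751 212.36636312]
(0, 0, 56) [ 0.6013 -0.0416] [376.0012675  182.29322443]
```

>>> drive_tool(
  deltas=[0.17,0.1,-3,0,0,0,0.17,0.1,-3,0,0,0,0,0,-3,0,0,0,0,0,-2.5,0,0,0,0,0,-1.5,0,0,0,0,0,-0.85,0,0,0,0,0,0,0,0,0,0,0,0,0,0,0],
)

```text
t: 2.95
position: [0.5306, -0.0797, 0.0759]
tool_rot: [[-0.3, 0.954, 0.001], [0.954, 0.3, -0.0], [-0.001, 0.001, -1.0]]
contact_force: [0.0, -0.6, -0.1]
opening: 0.0514
gripper_force: 0.0
```

>>> drive_tool(
  deltas=[0,0,0,0,0,0,0,0,0,0,0,0,0,0,0,0,0,0,0,0,0,0,0,0],
  jaw=0.0,
)

```text
t: 3.45
position: [0.5302, -0.0797, 0.0751]
tool_rot: [[-0.3, 0.954, -0.0], [0.954, 0.3, -0.0], [0.0, -0.0, -1.0]]
contact_force: [-0.2, -0.2, -0.7]
opening: 0.0154
gripper_force: 6.7
```

>>> drive_tool(
  deltas=[0,0,0,0,0,0,0,0,0,0,0,0,0,0,0.5,0,0,0,0,0,1,0,0,0,0,0,1.5,0,0,0,0,0,1.5,0,0,0,0,0,1.5,0,0,0,0,0,1.5,0,0,0,0,0,1,0,0,0,0,0,0,0,0,0],
)

```text
t: 4.7
position: [0.5305, -0.0798, 0.1609]
tool_rot: [[-0.3, 0.954, 0.001], [0.954, 0.3, -0.0], [-0.001, 0.001, -1.0]]
contact_force: [-0.3, 0.2, -0.8]
opening: 0.0153
gripper_force: 30.0
```

>>> drive_tool(
  deltas=[0.06,1.25,0,0,0,0,0.08,2,0,0,0,0,0.1,2,0,0,0,0,0.1,2,0,0,0,0,0.1,2,0,0,0,0,0.1,2,0,0,0,0,0.06,1.2,0,0,0,0,0,0,0,0,0,0,0,0,0,0,0,0,0,0,0,0,0,0,0,0,0,0,0,0],
)

```text
t: 6.08
position: [0.5362, 0.0444, 0.1601]
tool_rot: [[-0.3, 0.954, -0.0], [0.954, 0.3, -0.0], [-0.0, -0.0, -1.0]]
contact_force: [0.8, -0.4, -1.3]
opening: 0.0152
gripper_force: 30.0
```

```bash
python3 - <<'E'
from h import *
d=snap("wrist","pics/w2.png");s=observe();print(s["t"],s["position"],s["opening"],s["gripper_force"],s["contact_force"])
snap("side","pics/s2.png")
E
```

```text
6.125 [0.53623023 0.04446051 0.16014069] 0.015555745763838351 29.999787211418152 [ 0.33174259 -0.21562764 -0.30850775]
```

View pics/w2.png

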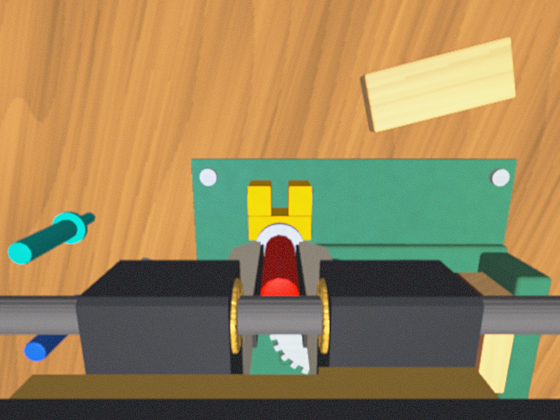

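The pin is held straight, centred at column 280, and the slot spans columns 272–288 with its closed end at row 214. It's well aligned in clamp x, so I'm checking y.

```bash
python3 - <<'E'
from h import *
d=load("pics/w2.npz");K,T=d["K"],d["T"]
for n,p in(("open edge",(280,187)),("closed end",(280,214.5))): print(n,onz(K,T,p,.034))
t=np.array([.5362,.0445])
print("TCP axis at z.034 px",proj(K,T,[*t,.034]), "collar centre px",proj(K,T,[*t,.123]))
hsv=cv2.cvtColor(d["f"],cv2.COLOR_RGB2HSV);hm=cv2.inRange(hsv,(0,0,130),(180,60,255));hm[:, :245]=0;hm[:,315:]=0;hm[:200]=0;hm[255:]=0
v,u=np.nonzero(hm);print(u.min(),u.max(),v.min(),v.max())
print(d["f"][176:222,260].tolist()[::3])
b=np.array([-.2965,.955]);
for r in(181,187,214.5): print(r,(onz(K,T,(280,r),.034)[:2]-t)@b)
for dy in(0,.003,-.003): print(dy,proj(K,T,[*(t+b*(dy+.013)),.123]))
E
```

```text
open edge [0.53229285 0.06093889 0.034     ]
closed end [0.53886631 0.03998616 0.034     ]
TCP axis at z.034 px [278.47684407 208.20041229] collar centre px [278.17007159 247.53478315]
245 314 200 254
[[81, 164, 134], [96, 157, 123], [136, 101, 4], [155, 115, 10], [245, 226, 10], [243, 221, 10], [243, 221, 10], [243, 221, 10], [243, 222, 10], [244, 223, 10], [244, 224, 10], [244, 222, 10], [244, 222, 10], [239, 206, 10], [243, 221, 10], [242, 219, 10]]
181 0.021539485268834566
187 0.01685761540635745
214.5 -0.005101276669621201
0 [278.21233096 224.55788044]
0.003 [278.22228032 219.14829619]
-0.003 [278.20245647 229.92675206]
```

>>> drive_tool(
  deltas=[-0.03,0.1,-1.5,0,0,0,0,0,-1.5,0,0,0,0,0,-1.5,0,0,0,0,0,-1,0,0,0,0,0,-0.7,0,0,0,0,0,-0.7,0,0,0,0,0,-0.6,0,0,0,0,0,0,0,0,0],
)

```text
t: 7.18
position: [0.5358, 0.0458, 0.0849]
tool_rot: [[-0.3, 0.954, -0.0], [0.954, 0.3, -0.0], [0.0, -0.0, -1.0]]
contact_force: [-0.4, -0.3, -0.7]
opening: 0.0151
gripper_force: 30.0
```

>>> drive_tool(
  deltas=[0,0,-0.4,0,0,0,0,0,-0.4,0,0,0,0,0,-0.15,0,0,0,0,0,0,0,0,0,0,0,0,0,0,0],
)

```text
t: 7.8
position: [0.536, 0.0458, 0.0757]
tool_rot: [[-0.3, 0.954, 0.0], [0.954, 0.3, -0.0], [-0.0, 0.0, -1.0]]
contact_force: [0.1, -0.3, -0.9]
opening: 0.0155
gripper_force: 30.0
```

>>> drive_tool(
  deltas=[0,0,-0.05,0,0,0,0,0,0,0,0,0,0,0,0,0,0,0],
)

```text
t: 8.18
position: [0.5359, 0.0458, 0.0751]
tool_rot: [[-0.3, 0.954, -0.0], [0.954, 0.3, 0.0], [0.0, -0.0, -1.0]]
contact_force: [0.1, 0.4, -0.5]
opening: 0.0157
gripper_force: 30.0
```

>>> drive_tool(
  deltas=[0,0,0,0,0,0,0,0,0,0,0,0,0,0,0,0,0,0,0,0,0,0,0,0],
  jaw=0.5,
)

```text
t: 8.68
position: [0.5359, 0.0458, 0.0752]
tool_rot: [[-0.3, 0.954, 0.0], [0.954, 0.3, -0.0], [-0.0, 0.0, -1.0]]
contact_force: [0.4, -0.4, -0.7]
opening: 0.0455
gripper_force: 0.0
```

>>> drive_tool(
  deltas=[0,0,2,0,0,0,0,0,3,0,0,0,0,0,3,0,0,0,0,0,3,0,0,0,-2,-2,1.4,0,0,-10,-2,-2,0,0,0,-10,-1.9,-2,0,0,0,-10,-1.8,-1.5,0,0,0,-10,0,0,0,0,0,-10,0,0,0,0,0,-10,0,0,0,0,0,0],
)

```text
t: 10.05
position: [0.4589, -0.0292, 0.1992]
tool_rot: [[0.675, 0.738, 0.0], [0.738, -0.675, -0.0], [0.0, 0.0, -1.0]]
contact_force: [0.5, -0.2, -0.2]
opening: 0.0463
gripper_force: 0.0
```

```bash
python3 - <<'E'
from h import *
d=snap("wrist","pics/w3.png");s=observe();print(s["t"],s["position"],s["tool_rot"],s["joint_positions"],s["opening"],s["contact_force"])
b=snap("side","pics/s3.png");cv2.imwrite("pics/s3c.png",cv2.resize(b["frame"][170:290,210:370,::-1],None,fx=4,fy=4,interpolation=2))
E
```

```text
10.1 [ 0.45887866 -0.02919329  0.19917179] [[ 6.73155777e-01  7.39500708e-01  4.95884706e-05]
 [ 7.39500709e-01 -6.73155777e-01 -1.56400602e-05]
 [ 2.18149299e-05  4.71989060e-05 -9.99999999e-01]] [-1.64831727e-01  2.36413466e-01  1.91655891e+00 -8.72956899e-06
  9.88568797e-01  5.73641061e-01] 0.046345747061780095 [-0.61083046 -0.59381695  0.00220526]
```

View pics/w3.png

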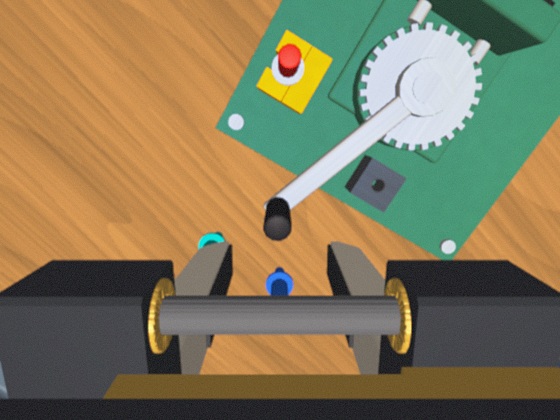

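View pics/s3c.png

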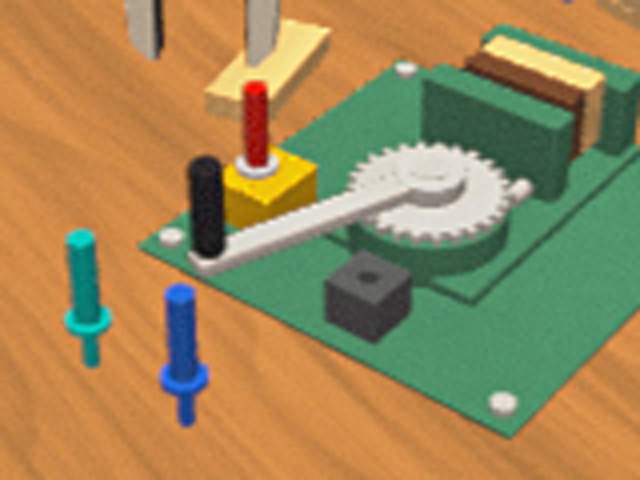

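The side view confirms the pin stands parked in the notch with its collar on the block. In the wrist view the handle top is at (278,222), between the fingers. Now I'm measuring the handle and where the blue look-alikes stand.

```bash
python3 - <<'E'
from h import *
d=load("pics/w3.npz");K,T=d["K"],d["T"]
print("TCP at .114 px",proj(K,T,[.4589,-.0292,.114]),"handle",onz(K,T,(278,224),.114),"pivot",onz(K,T,(428,85),.056),"base",onz(K,T,(278,207),.054))
d=load("pics/w1.npz");K,T=d["K"],d["T"]
for z in(.0,.034,.09): print(z,"blue top",onz(K,T,(119,172),z),"blue collar",onz(K,T,(147,164),z),"teal top",onz(K,T,(110,71),z),"collar",onz(K,T,(140,80),z))
E
```

```text
TCP at .114 px [280.15879012 223.04158471] handle [ 0.45737495 -0.02871336  0.114     ] pivot [ 0.60548345 -0.03707694  0.056     ] base [ 0.45528426 -0.03064162  0.054     ]
0.0 blue top [ 0.3678316  -0.11402727  0.        ] blue collar [ 0.39302159 -0.09766594  0.        ] teal top [ 0.3408543  -0.02213494  0.        ] collar [ 0.36955367 -0.02154015  0.        ]
0.034 blue top [ 0.38092516 -0.10484136  0.034     ] blue collar [ 0.40374017 -0.09002262  0.034     ] teal top [ 0.35649136 -0.02161291  0.034     ] collar [ 0.38248487 -0.02107421  0.034     ]
0.09 blue top [ 0.40249103 -0.08971163  0.09      ] blue collar [ 0.42139429 -0.07743364  0.09      ] teal top [ 0.38224652 -0.0207531   0.09      ] collar [ 0.40378331 -0.02030676  0.09      ]
```

>>> drive_tool(
  deltas=[-0.1,0,-3,0,0,0,-0.1,0,-3,0,0,0,0,0,-2.5,0,0,0,0,0,-1.5,0,0,0,0,0,-0.7,0,0,0,0,0,0,0,0,0],
)

```text
t: 10.9
position: [0.457, -0.0292, 0.0922]
tool_rot: [[0.675, 0.737, -0.0], [0.737, -0.675, 0.0], [-0.0, -0.0, -1.0]]
contact_force: [0.4, 0.1, 0.2]
opening: 0.0467
gripper_force: 0.0
```

>>> drive_tool(
  deltas=[0,0,0,0,0,0,0,0,0,0,0,0,0,0,0,0,0,0,0,0,0,0,0,0,0,0,0,0,0,0,0,0,0,0,0,0],
  jaw=0.0,
)

```text
t: 11.65
position: [0.4569, -0.0292, 0.0924]
tool_rot: [[0.676, 0.737, -0.0], [0.737, -0.676, -0.0], [-0.0, 0.0, -1.0]]
contact_force: [-1.5, 0.8, 6.5]
opening: 0.0196
gripper_force: 30.0
```

```bash
cat > arc.py <<'E'
from h import *
import sys
s=observe();p=np.array(s["position"][:2]);c=np.array([.6048,-.0373]);y0=np.deg2rad(197.3)
v=p-c;th=np.arctan2(v[1],v[0])%(2*np.pi)-y0;r=.15
t=np.array([-np.sin(th+y0),np.cos(th+y0)]);f=np.array(s["contact_force"])
print("t",s["t"],"theta",th,"r",np.linalg.norm(v),"p",p,"Ftan",f[:2]@t,"Frad",f[:2]@v/np.linalg.norm(v),"z",f[2])
if len(sys.argv)>1:
    a=th;st,n=float(sys.argv[1]),int(sys.argv[2]);q=c+np.linalg.norm(v)*np.array([np.cos(a+y0),np.sin(a+y0)])
    for i in range(n):
        a+=st;w=c+np.linalg.norm(v)*np.array([np.cos(a+y0),np.sin(a+y0)]);print(round(a,3),((w-q)*100).round(2));q=w
E
python3 arc.py 0.04 33; python3 -c "
from h import *;s=observe();print(s['opening'],s['gripper_force'],s['position'])"
```

```text
t 11.65 theta -0.35673741098685996 r 0.1481320653551406 p [ 0.45689027 -0.0291871 ] Ftan -0.7614942194131507 Frad 1.50990407821629 z 6.470846510129503
-0.317 [-0.02 -0.59]
-0.277 [ 0.   -0.59]
-0.237 [ 0.03 -0.59]
-0.197 [ 0.05 -0.59]
-0.157 [ 0.07 -0.59]
-0.117 [ 0.1  -0.58]
-0.077 [ 0.12 -0.58]
-0.037 [ 0.14 -0.57]
0.003 [ 0.17 -0.57]
0.043 [ 0.19 -0.56]
0.083 [ 0.21 -0.55]
0.123 [ 0.23 -0.54]
0.163 [ 0.26 -0.53]
0.203 [ 0.28 -0.52]
0.243 [ 0.3  -0.51]
0.283 [ 0.32 -0.5 ]
0.323 [ 0.34 -0.49]
0.363 [ 0.36 -0.47]
0.403 [ 0.37 -0.46]
0.443 [ 0.39 -0.44]
0.483 [ 0.41 -0.43]
0.523 [ 0.43 -0.41]
0.563 [ 0.44 -0.39]
0.603 [ 0.46 -0.38]
0.643 [ 0.47 -0.36]
0.683 [ 0.49 -0.34]
0.723 [ 0.5  -0.32]
0.763 [ 0.51 -0.3 ]
0.803 [ 0.52 -0.28]
0.843 [ 0.53 -0.26]
0.883 [ 0.54 -0.23]
0.923 [ 0.55 -0.21]
0.963 [ 0.56 -0.19]
0.019570806587541872 30.001138150691986 [ 0.45689027 -0.0291871   0.09237802]
```

>>> drive_tool(
  deltas=[-0.02,-0.59,0,0,0,0,0,-0.59,0,0,0,0,0.03,-0.59,0,0,0,0,0.05,-0.59,0,0,0,0,0.07,-0.59,0,0,0,0,0.1,-0.58,0,0,0,0,0.12,-0.58,0,0,0,0,0,0,0,0,0,0],
)

```text
t: 12.65
position: [0.4585, -0.0705, 0.0922]
tool_rot: [[0.675, 0.737, -0.005], [0.737, -0.675, 0.0], [-0.003, -0.004, -1.0]]
contact_force: [-13.6, -1.6, 16.6]
opening: 0.0193
gripper_force: 30.0
```

```bash
python3 arc.py
```

```text
t 12.65 theta -0.07911635629216995 r 0.15001584305581694 p [ 0.45849301 -0.07045144] Ftan -1.4721331191710119 Frad 13.650695441846711 z 16.576643801895138
```

>>> drive_tool(
  deltas=[-0.2,-0.04,0,0,0,0,0,0,0.1,0,0,0,0,0,0,0,0,0],
)

```text
t: 13.02
position: [0.4583, -0.0705, 0.0925]
tool_rot: [[0.676, 0.737, -0.001], [0.737, -0.676, 0.0], [-0.0, -0.001, -1.0]]
contact_force: [4.6, 1.1, -12.9]
opening: 0.0197
gripper_force: 30.0
```

```bash
python3 arc.py
```

```text
t 13.025 theta -0.0789316899214283 r 0.1502336592977187 p [ 0.45828671 -0.07052663] Ftan -0.08505987847999724 Frad -4.729427222601772 z -12.934847466758841
```

>>> drive_tool(
  deltas=[0.19,-0.58,-0.04,0,0,0,0.17,-0.58,0,0,0,0,0,0,0,0,0,0],
)

```text
t: 13.4
position: [0.4609, -0.0828, 0.0924]
tool_rot: [[0.676, 0.737, -0.003], [0.737, -0.676, 0.0], [-0.002, -0.002, -1.0]]
contact_force: [-5.6, -0.2, -2.0]
opening: 0.0193
gripper_force: 30.0
```

>>> drive_tool(
  deltas=[0.19,-0.57,0,0,0,0,0,0,0,0,0,0],
)

```text
t: 13.65
position: [0.4625, -0.0886, 0.0924]
tool_rot: [[0.676, 0.737, -0.004], [0.737, -0.676, 0.0], [-0.002, -0.003, -1.0]]
contact_force: [-8.0, -1.2, -1.0]
opening: 0.0195
gripper_force: 30.0
```

>>> drive_tool(
  deltas=[0.21,-0.56,0,0,0,0,0,0,0,0,0,0],
)

```text
t: 13.9
position: [0.4643, -0.0942, 0.0924]
tool_rot: [[0.676, 0.737, -0.005], [0.737, -0.676, 0.0], [-0.003, -0.003, -1.0]]
contact_force: [-10.2, -2.3, 3.0]
opening: 0.0196
gripper_force: 30.0
```

>>> drive_tool(
  deltas=[0.24,-0.55,0,0,0,0,0,0,0,0,0,0],
)

```text
t: 14.15
position: [0.4662, -0.0998, 0.0924]
tool_rot: [[0.676, 0.737, -0.006], [0.737, -0.676, 0.0], [-0.004, -0.004, -1.0]]
contact_force: [-13.1, -4.8, 3.2]
opening: 0.0197
gripper_force: 30.0
```

```bash
python3 arc.py 0.03 12
```

```text
t 14.15 theta 0.12172037034528094 r 0.15201300325716086 p [ 0.46622655 -0.09979281] Ftan -1.0051205577472322 Frad 13.93648153080054 z 3.1652622432864206
0.152 [ 0.19 -0.41]
0.182 [ 0.21 -0.41]
0.212 [ 0.22 -0.4 ]
0.242 [ 0.23 -0.39]
0.272 [ 0.24 -0.39]
0.302 [ 0.25 -0.38]
0.332 [ 0.26 -0.37]
0.362 [ 0.28 -0.36]
0.392 [ 0.29 -0.35]
0.422 [ 0.3  -0.35]
0.452 [ 0.31 -0.34]
0.482 [ 0.32 -0.33]
```

```bash
cat > fit.py <<'E'
import numpy as np
from scipy.optimize import least_squares
P=np.array([[.4569,-.0292],[.4585,-.0705],[.4583,-.0705],[.4609,-.0828],[.4625,-.0886],[.4643,-.0942],[.4662,-.0998]])
for Q in(P,P[1:]):
    for r in(.150,):
        s=least_squares(lambda c:np.hypot(*(Q-c).T)-r,[.605,-.037]);print(s.x,(s.fun*1e3).round(2))
E
python3 fit.py
```

```text
[ 0.60614454 -0.04537879] [ 0.12 -0.23 -0.04 -0.01  0.01  0.01  0.15]
[ 0.60647903 -0.04656457] [-0.1   0.1   0.02 -0.01 -0.05  0.04]
```

```bash
python3 - <<'E'
from h import *
d=snap("wrist","pics/w4.png")
E
```

```text
(no output)
```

View pics/w4.png

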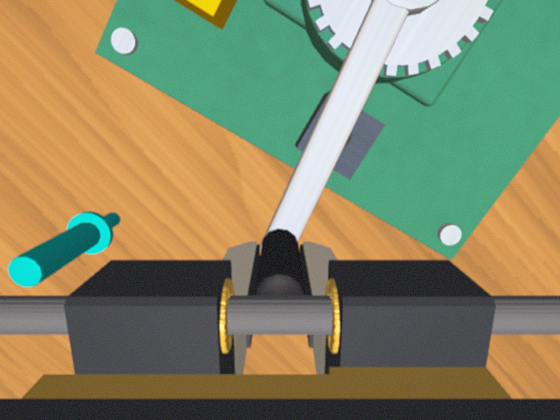

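The handle is held between the pads, and the lever bar runs from (286,235) up to (395,10). I'm taking its angle and the bolts from this view.

```bash
python3 - <<'E'
from h import *
d=load("pics/w4.npz");K,T=d["K"],d["T"]
g=cv2.cvtColor(d["f"],cv2.COLOR_RGB2HSV); m=cv2.inRange(g,(0,0,150),(180,50,255))
C=[]
for r in list(range(120,216,8)):
    x=np.nonzero(m[r,260:400])[0]+260; C.append((x.min(),x.max(),r))
print(C)
mid=np.array([onz(K,T,((a+b)/2,r),.054)[:2] for a,b,r in C])
l=cv2.fitLine(mid.astype(np.float32),2,0,.01,.01).ravel();ang=np.degrees(np.arctan2(l[1],l[0]));print("lever axis deg",ang,l)
for p in((123,41),(450,235)): print(onz(K,T,p,.005))
b=onz(K,T,(123,41),.005)-onz(K,T,(450,235),.005);print("clamp y axis deg",np.degrees(np.arctan2(b[1],b[0])))
E
```

```text
[(np.int64(318), np.int64(356), 120), (np.int64(315), np.int64(352), 128), (np.int64(311), np.int64(348), 136), (np.int64(307), np.int64(344), 144), (np.int64(304), np.int64(340), 152), (np.int64(300), np.int64(337), 160), (np.int64(296), np.int64(333), 168), (np.int64(293), np.int64(329), 176), (np.int64(289), np.int64(325), 184), (np.int64(286), np.int64(321), 192), (np.int64(282), np.int64(317), 200), (np.int64(278), np.int64(313), 208)]
lever axis deg 23.526094 [ 0.9168784   0.39916667  0.5101227  -0.07899147]
[0.47268228 0.04793547 0.005     ]
[ 0.54521054 -0.18486859  0.005     ]
clamp y axis deg 107.30400764235621
```

>>> drive_tool(
  deltas=[0,0,0,0,0,0,0,0,0,0,0,0,0,0.18,0,0,0,-8,0,0,0,0,0,-8,0,0,0,0,0,-8,0,0,0,0,0,0],
  jaw=0.36,
)

```text
t: 14.95
position: [0.4688, -0.0974, 0.093]
tool_rot: [[0.917, 0.399, 0.001], [0.399, -0.917, -0.0], [0.001, 0.0, -1.0]]
contact_force: [-0.2, -0.1, 0.7]
opening: 0.0334
gripper_force: 0.0
```

```bash
python3 arc.py; python3 -c "
from h import *;s=observe();print(s['opening'],s['position'],np.array(s['tool_rot']).round(3).tolist())
d=snap('wrist','pics/w5.png');K,T=d['camera_matrix'],d['T']
g=cv2.cvtColor(d['frame'],cv2.COLOR_RGB2HSV); m=cv2.inRange(g,(0,0,150),(180,50,255))
C=[]
for r in range(130,212,8):
    x=np.nonzero(m[r,230:420])[0]+230
    if len(x): C.append((x.min(),x.max(),r))
print([tuple(map(int,c)) for c in C])
mid=np.array([onz(K,T,((a+b)/2,r),.054)[:2] for a,b,r in C]);l=cv2.fitLine(mid.astype(np.float32),2,0,.01,.01).ravel();print(np.degrees(np.arctan2(l[1],l[0])),l)"
```

```text
t 14.95 theta 0.11443734238542813 r 0.1487109697602583 p [ 0.468795   -0.09744641] Ftan -0.04242598495229147 Frad 0.23072675345692212 z 0.7488161719366777
0.033415832254178615 [ 0.468795   -0.09744641  0.09295031] [[0.917, 0.399, 0.001], [0.399, -0.917, -0.0], [0.001, 0.0, -1.0]]
[(264, 298, 130), (264, 298, 138), (264, 298, 146), (264, 297, 154), (264, 298, 162), (264, 297, 170), (265, 297, 178), (265, 297, 186), (265, 297, 194), (265, 297, 202), (265, 296, 210)]
23.438728 [ 0.91748595  0.39776817  0.5069891  -0.08071104]
```

View pics/w5.png

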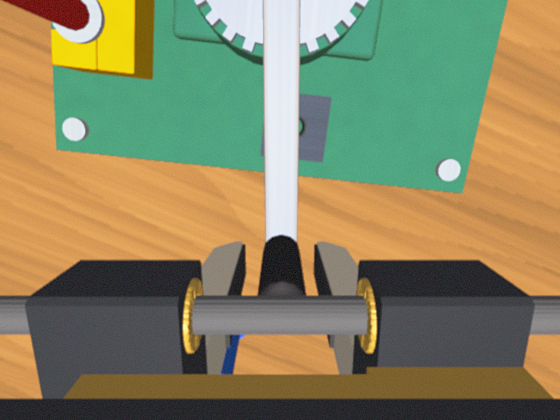

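The tool is aligned with the lever (23.5°, lever angle about 0.107), so I'm regripping at the right radius.

>>> drive_tool(
  deltas=[-0.11,-0.04,0,0,0,0,0,0,0,0,0,0,0,0,0,0,0,0,0,0,0,0,0,0],
  jaw=0.0,
)

```text
t: 15.5
position: [0.4672, -0.0977, 0.0927]
tool_rot: [[0.917, 0.399, -0.0], [0.399, -0.917, -0.0], [-0.0, -0.0, -1.0]]
contact_force: [-1.7, -0.8, 0.9]
opening: 0.0194
gripper_force: 30.0
```

```bash
python3 -c "
from h import *;s=observe();print(s['opening'],s['gripper_force'],s['position'],s['contact_force'])
y0=np.deg2rad(197.3);a=.107
f=lambda a:15*np.array([np.cos(a+y0),np.sin(a+y0)])
for i in range(32): print(round(a+.03,3),(f(a+.03)-f(a)).round(2),end=' ; '); a+=.03"
```

```text
0.019399349349740653 30.000111758708954 [ 0.46724564 -0.09773175  0.09272624] [-1.7209666  -0.81656678  0.93804966]
0.137 [ 0.19 -0.41] ; 0.167 [ 0.2 -0.4] ; 0.197 [ 0.21 -0.4 ] ; 0.227 [ 0.22 -0.39] ; 0.257 [ 0.23 -0.39] ; 0.287 [ 0.24 -0.38] ; 0.317 [ 0.26 -0.37] ; 0.347 [ 0.27 -0.36] ; 0.377 [ 0.28 -0.35] ; 0.407 [ 0.29 -0.35] ; 0.437 [ 0.3  -0.34] ; 0.467 [ 0.31 -0.33] ; 0.497 [ 0.32 -0.32] ; 0.527 [ 0.33 -0.31] ; 0.557 [ 0.34 -0.3 ] ; 0.587 [ 0.35 -0.29] ; 0.617 [ 0.35 -0.28] ; 0.647 [ 0.36 -0.27] ; 0.677 [ 0.37 -0.26] ; 0.707 [ 0.38 -0.25] ; 0.737 [ 0.38 -0.23] ; 0.767 [ 0.39 -0.22] ; 0.797 [ 0.4  -0.21] ; 0.827 [ 0.4 -0.2] ; 0.857 [ 0.41 -0.19] ; 0.887 [ 0.42 -0.17] ; 0.917 [ 0.42 -0.16] ; 0.947 [ 0.42 -0.15] ; 0.977 [ 0.43 -0.14] ; 1.007 [ 0.43 -0.12] ; 1.037 [ 0.44 -0.11] ; 1.067 [ 0.44 -0.1 ] ;
```

>>> drive_tool(
  deltas=[0.19,-0.41,0,0,0,1.72,0,0,0,0,0,0],
)

```text
t: 15.75
position: [0.4692, -0.1021, 0.0928]
tool_rot: [[0.905, 0.426, -0.0], [0.426, -0.905, -0.0], [-0.0, 0.0, -1.0]]
contact_force: [-2.2, -0.8, 3.3]
opening: 0.0193
gripper_force: 30.0
```

>>> drive_tool(
  deltas=[0.2,-0.4,0,0,0,1.72,0,0,0,0,0,0],
)

```text
t: 16.0
position: [0.4712, -0.1061, 0.0927]
tool_rot: [[0.891, 0.453, -0.0], [0.453, -0.891, -0.0], [-0.0, -0.0, -1.0]]
contact_force: [-3.4, -2.2, 3.9]
opening: 0.0197
gripper_force: 30.0
```

>>> drive_tool(
  deltas=[0.21,-0.4,0,0,0,1.72,0,0,0,0,0,0],
)

```text
t: 16.25
position: [0.4733, -0.1102, 0.0927]
tool_rot: [[0.877, 0.48, -0.0], [0.48, -0.877, -0.0], [-0.0, 0.0, -1.0]]
contact_force: [-4.4, -2.9, 4.0]
opening: 0.0195
gripper_force: 30.0
```

>>> drive_tool(
  deltas=[0.22,-0.39,0,0,0,1.72,0,0,0,0,0,0],
)

```text
t: 16.5
position: [0.4755, -0.1141, 0.0927]
tool_rot: [[0.862, 0.507, -0.0], [0.507, -0.862, -0.0], [-0.0, -0.0, -1.0]]
contact_force: [-5.1, -3.2, 4.7]
opening: 0.0193
gripper_force: 30.0
```

>>> drive_tool(
  deltas=[0.23,-0.39,0,0,0,1.72,0,0,0,0,0,0],
)

```text
t: 16.75
position: [0.4775, -0.1175, 0.0927]
tool_rot: [[0.847, 0.532, -0.001], [0.532, -0.847, 0.001], [-0.001, -0.001, -1.0]]
contact_force: [-6.5, 1.8, 7.0]
opening: 0.0196
gripper_force: 30.0
```

>>> drive_tool(
  deltas=[0.12,-0.19,0,0,0,0.86,0,0,0,0,0,0],
)

```text
t: 17.0
position: [0.4785, -0.1191, 0.0927]
tool_rot: [[0.839, 0.544, -0.002], [0.544, -0.839, 0.001], [-0.001, -0.002, -1.0]]
contact_force: [-7.7, 2.5, 8.1]
opening: 0.0195
gripper_force: 30.0
```

>>> drive_tool(
  deltas=[0.12,-0.19,0,0,0,0.86,0,0,0,0,0,0],
)

```text
t: 17.25
position: [0.4796, -0.1209, 0.0927]
tool_rot: [[0.831, 0.557, -0.002], [0.557, -0.831, 0.001], [-0.001, -0.002, -1.0]]
contact_force: [-7.2, 4.2, 8.8]
opening: 0.0197
gripper_force: 30.0
```

>>> drive_tool(
  deltas=[0.26,-0.37,0,0,0,1.72,0,0,0,0,0,0],
)

```text
t: 17.5
position: [0.4823, -0.1248, 0.0927]
tool_rot: [[0.813, 0.582, -0.002], [0.582, -0.813, 0.001], [-0.001, -0.002, -1.0]]
contact_force: [-7.9, 3.4, 7.9]
opening: 0.0195
gripper_force: 30.0
```

>>> drive_tool(
  deltas=[0.27,-0.36,0,0,0,1.72,0,0,0,0,0,0],
)

```text
t: 17.75
position: [0.485, -0.1286, 0.0927]
tool_rot: [[0.796, 0.606, -0.002], [0.606, -0.796, 0.001], [-0.001, -0.002, -1.0]]
contact_force: [-7.4, 1.7, 8.4]
opening: 0.0196
gripper_force: 30.0
```

>>> drive_tool(
  deltas=[0.28,-0.35,0,0,0,1.72,0,0,0,0,0,0],
)

```text
t: 18.0
position: [0.4878, -0.1322, 0.0927]
tool_rot: [[0.777, 0.63, -0.002], [0.63, -0.777, 0.001], [-0.001, -0.001, -1.0]]
contact_force: [-6.7, 0.5, 7.7]
opening: 0.0198
gripper_force: 30.0
```

>>> drive_tool(
  deltas=[0.29,-0.35,0,0,0,1.72,0,0,0,0,0,0],
)

```text
t: 18.25
position: [0.4909, -0.1358, 0.0927]
tool_rot: [[0.758, 0.653, -0.001], [0.653, -0.758, 0.0], [-0.001, -0.001, -1.0]]
contact_force: [-7.9, 0.0, 6.3]
opening: 0.0196
gripper_force: 30.0
```

>>> drive_tool(
  deltas=[0.3,-0.34,0,0,0,1.72,0,0,0,0,0,0],
)

```text
t: 18.5
position: [0.4939, -0.1394, 0.0927]
tool_rot: [[0.738, 0.675, -0.001], [0.675, -0.738, 0.0], [-0.001, -0.001, -1.0]]
contact_force: [-7.6, -1.4, 5.6]
opening: 0.0193
gripper_force: 30.0
```

>>> drive_tool(
  deltas=[0.31,-0.33,0,0,0,1.72,0,0,0,0,0,0],
)

```text
t: 18.75
position: [0.497, -0.1427, 0.0927]
tool_rot: [[0.717, 0.697, -0.001], [0.697, -0.717, 0.0], [-0.001, -0.001, -1.0]]
contact_force: [-6.5, -1.9, 6.2]
opening: 0.0197
gripper_force: 30.0
```

>>> drive_tool(
  deltas=[0.32,-0.32,0,0,0,1.72,0,0,0,0,0,0],
)

```text
t: 19.0
position: [0.5, -0.1456, 0.0927]
tool_rot: [[0.696, 0.718, -0.002], [0.718, -0.696, 0.001], [-0.001, -0.002, -1.0]]
contact_force: [-7.2, -1.1, 8.4]
opening: 0.0196
gripper_force: 30.0
```

>>> drive_tool(
  deltas=[0.33,-0.31,0,0,0,1.72,0,0,0,0,0,0],
)

```text
t: 19.25
position: [0.503, -0.1485, 0.0927]
tool_rot: [[0.674, 0.739, -0.002], [0.739, -0.674, 0.001], [-0.001, -0.002, -1.0]]
contact_force: [-11.0, 1.0, 10.2]
opening: 0.0197
gripper_force: 30.0
```

>>> drive_tool(
  deltas=[0.34,-0.3,0,0,0,1.72,0,0,0,0,0,0],
)

```text
t: 19.5
position: [0.5064, -0.1516, 0.0927]
tool_rot: [[0.651, 0.759, -0.002], [0.759, -0.651, 0.001], [-0.001, -0.002, -1.0]]
contact_force: [-9.9, 1.8, 9.2]
opening: 0.0197
gripper_force: 30.0
```

>>> drive_tool(
  deltas=[0.35,-0.29,0,0,0,1.72,0.35,-0.28,0,0,0,1.72,0,0,0,0,0,0],
)

```text
t: 19.88
position: [0.5137, -0.1576, 0.0927]
tool_rot: [[0.605, 0.796, -0.002], [0.796, -0.605, 0.0], [-0.001, -0.002, -1.0]]
contact_force: [-8.0, -1.3, 7.7]
opening: 0.0197
gripper_force: 30.0
```

>>> drive_tool(
  deltas=[0.36,-0.27,0,0,0,1.72,0.37,-0.26,0,0,0,1.72,0,0,0,0,0,0],
)

```text
t: 20.25
position: [0.5213, -0.1631, 0.0927]
tool_rot: [[0.556, 0.831, -0.001], [0.831, -0.556, -0.0], [-0.0, -0.001, -1.0]]
contact_force: [-6.1, -2.5, 5.5]
opening: 0.0195
gripper_force: 30.0
```

>>> drive_tool(
  deltas=[0.38,-0.25,0,0,0,1.72,0,0,0,0,0,0],
)

```text
t: 20.5
position: [0.5251, -0.1655, 0.0928]
tool_rot: [[0.531, 0.848, -0.001], [0.848, -0.531, -0.0], [-0.0, -0.001, -1.0]]
contact_force: [-5.6, -1.5, 5.9]
opening: 0.019
gripper_force: 30.0
```

>>> drive_tool(
  deltas=[0.38,-0.23,0,0,0,1.72,0,0,0,0,0,0],
)

```text
t: 20.75
position: [0.5286, -0.1676, 0.0927]
tool_rot: [[0.505, 0.863, -0.002], [0.863, -0.505, 0.0], [-0.0, -0.002, -1.0]]
contact_force: [-8.6, -0.6, 7.5]
opening: 0.0197
gripper_force: 30.0
```

>>> drive_tool(
  deltas=[0.39,-0.22,0,0,0,1.72,0,0,0,0,0,0],
)

```text
t: 21.0
position: [0.5322, -0.1697, 0.0927]
tool_rot: [[0.479, 0.878, -0.002], [0.878, -0.479, 0.001], [-0.001, -0.003, -1.0]]
contact_force: [-9.9, 0.7, 8.9]
opening: 0.0198
gripper_force: 30.0
```

```bash
sed -i 's/\[.6048,-.0373\]/[.6048,-.0379]/' arc.py; python3 arc.py
```

```text
t 21.0 theta 0.7651290465569871 r 0.1504695562307132 p [ 0.53216963 -0.1696798 ] Ftan -9.00809781286396 Frad 4.163996188882438 z 8.903984094815945
```

>>> drive_tool(
  deltas=[0.4,-0.21,0,0,0,1.72,0.4,-0.2,0,0,0,1.72,0,0,0,0,0,0],
)

```text
t: 21.38
position: [0.5404, -0.174, 0.0927]
tool_rot: [[0.425, 0.905, -0.002], [0.905, -0.425, 0.0], [-0.0, -0.002, -1.0]]
contact_force: [-8.7, 0.2, 8.1]
opening: 0.0191
gripper_force: 30.0
```

>>> drive_tool(
  deltas=[0.41,-0.19,0,0,0,1.72,0.42,-0.17,0,0,0,1.72,0,0,0,0,0,0],
)

```text
t: 21.75
position: [0.549, -0.1777, 0.0927]
tool_rot: [[0.37, 0.929, -0.001], [0.929, -0.37, 0.0], [-0.0, -0.001, -1.0]]
contact_force: [-7.5, -0.4, 5.7]
opening: 0.0196
gripper_force: 30.0
```

>>> drive_tool(
  deltas=[0.42,-0.16,0,0,0,1.72,0,0,0,0,0,0],
)

```text
t: 22.0
position: [0.5533, -0.1793, 0.0927]
tool_rot: [[0.342, 0.94, -0.001], [0.94, -0.342, -0.0], [-0.0, -0.001, -1.0]]
contact_force: [-5.9, -2.0, 5.7]
opening: 0.019
gripper_force: 30.0
```

>>> drive_tool(
  deltas=[0.42,-0.15,0,0,0,1.72,0,0,0,0,0,0],
)

```text
t: 22.25
position: [0.5576, -0.1808, 0.0927]
tool_rot: [[0.314, 0.95, -0.001], [0.95, -0.314, -0.0], [-0.0, -0.001, -1.0]]
contact_force: [-5.4, -1.9, 6.7]
opening: 0.0197
gripper_force: 30.0
```

>>> drive_tool(
  deltas=[0.43,-0.14,0,0,0,1.72,0,0,0,0,0,0,0,0,0,0,0,0],
)

```text
t: 22.62
position: [0.5614, -0.182, 0.0927]
tool_rot: [[0.285, 0.958, -0.002], [0.958, -0.285, 0.0], [-0.0, -0.002, -1.0]]
contact_force: [-8.4, -0.1, 6.8]
opening: 0.0193
gripper_force: 30.0
```

```bash
python3 arc.py
```

```text
t 22.625 theta 0.9764882835789677 r 0.15052589414980844 p [ 0.56141562 -0.18203827] Ftan -8.04956522532947 Frad 2.5147042980696286 z 6.829333309259234
```

The third jump was felt: 4.5 N rising to 8 N at 0.977 rad, which puts the wheel at about 0.73. I'm holding it there, then handing in.

>>> drive_tool(
  deltas=[0,0,0,0,0,0,0,0,0,0,0,0,0,0,0,0,0,0],
)

```text
t: 23.0
position: [0.5614, -0.182, 0.0928]
tool_rot: [[0.285, 0.958, -0.002], [0.958, -0.285, 0.0], [-0.0, -0.002, -1.0]]
contact_force: [-7.9, -0.6, 7.2]
opening: 0.0193
gripper_force: 30.0
```

```bash
python3 arc.py; python3 - <<'E'
from h import *
b=snap("side","pics/s6.png");h=cv2.cvtColor(b["frame"],cv2.COLOR_RGB2HSV);m=(cv2.inRange(h,(0,150,70),(8,255,255))|cv2.inRange(h,(172,150,70),(180,255,255)));m[:180]=0;m[240:]=0;m[:,:255]=0;m[:,300:]=0
o=load("pics/s3.npz");h2=cv2.cvtColor(o["f"],cv2.COLOR_RGB2HSV);m2=(cv2.inRange(h2,(0,150,70),(8,255,255))|cv2.inRange(h2,(172,150,70),(180,255,255)));m2[:180]=0;m2[240:]=0;m2[:,:255]=0;m2[:,300:]=0
print(cv2.boundingRect(m),cv2.boundingRect(m2))
print(finish_job())
E
```

```text
t 23.0 theta 0.9763765186889235 r 0.1505122154065832 p [ 0.56140346 -0.18202032] Ftan -7.41336779530246 Frad 2.807350107981055 z 7.15204381406391
(271, 190, 6, 22) (271, 190, 6, 22)
the job is handed in; nothing more can be done
None
```

I handed the job in at 23 s of the 62 s allowed, with no verdict shown: the pin is parked upright in the notch and let go, and the lever is held at what I felt as the third click (wheel about 0.73 rad, about 7.4 N push).

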